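# Load the cane plate and shelve the frit tins

### The job

Set the bench up for the next colour pick-up. Lay every loose glass rod in a groove of its own on the fluted plate and push it along the groove, under the clear guard, until its end touches the end stop; when all the rods are home, press the cap of the spray canister fully down for a moment and let it spring back. Stand all the frit tins upright in one straight row along the middle of the low shelf, side by side with clearly less than a tin's width between neighbours, and do not knock over the oil bottle.

Things in the scene. Friction and masses are not known exactly. Their poses are not given: they have to be found in the camera images.
- rod0_mid (a point): the middle of a loose round glass rod, dark amber-red, 24 mm in diameter and 120 mm long, lying on the bench at the start; the point is on its axis half-way along, x runs along the rod (both ends are alike; it may have rolled about x). Two or three of the three rods (120, 140, 160 mm) are present.
- rod1_mid (a point): the middle of a loose round glass rod, dark amber-red, 24 mm in diameter and 140 mm long, lying on the bench at the start; the point is on its axis half-way along, x runs along the rod (both ends are alike; it may have rolled about x). Two or three of the three rods (120, 140, 160 mm) are present.
- rod2_mid (a point): the middle of a loose round glass rod, dark amber-red, 24 mm in diameter and 160 mm long, lying on the bench at the start; the point is on its axis half-way along, x runs along the rod (both ends are alike; it may have rolled about x). Two or three of the three rods (120, 140, 160 mm) are present.
- tin0_mid (a point): the centre (half-way up) of a closed squat metal frit tin, 60 mm in diameter and 48 mm high, standing on the bench at the start; z is its axis, pointing up. Two or three of the three alike tins are present.
- tin1_mid (a point): the centre (half-way up) of a closed squat metal frit tin, 60 mm in diameter and 48 mm high, standing on the bench at the start; z is its axis, pointing up. Two or three of the three alike tins are present.
- tin2_mid (a point): the centre (half-way up) of a closed squat metal frit tin, 60 mm in diameter and 48 mm high, standing on the bench at the start; z is its axis, pointing up. Two or three of the three alike tins are present.
- groove0 (a point): one outer V-groove of the fixed fluted plate: the point on its centre line at the face of the end stop, at the height of the plate's flat top (34 mm above the bench). x: push direction, along the groove to the stop; z up. The V is 90 degrees, 9 mm deep, 18 mm wide, 220 mm long up to the stop; a rod lying in it has its axis 8 mm above this point.
- groove1 (a point): the middle V-groove of the fixed fluted plate: the point on its centre line at the face of the end stop, at the height of the plate's flat top (34 mm above the bench). x: push direction, along the groove to the stop; z up. The V is 90 degrees, 9 mm deep, 18 mm wide, 220 mm long up to the stop; a rod lying in it has its axis 8 mm above this point.
- groove2 (a point): the other outer V-groove of the fixed fluted plate: the point on its centre line at the face of the end stop, at the height of the plate's flat top (34 mm above the bench). x: push direction, along the groove to the stop; z up. The V is 90 degrees, 9 mm deep, 18 mm wide, 220 mm long up to the stop; a rod lying in it has its axis 8 mm above this point.
- plate: the fixed pale fluted plate, 164 mm wide, 34 mm high, three grooves 50 mm apart; its steel end stop rises 26 mm above its flat top. A clear guard bridges the last 45 mm before the stop: underside 26 mm, top 30 mm above the flat top, so rods only slide in lengthwise (6 mm headroom). Origin at its underside 105 mm before the stop face under the middle groove; x towards the stop.
- cap (a joint): travel of the sprung cap of the spray canister, m: 0 up, 0.008 fully down; it springs back when let go; it starts to give at about 3 N and is fully down at about 9 N.
- cap_top (a point): the centre of the top of that cap: a black round button 32 mm in diameter on top of the white canister (60 mm in diameter) fixed on the far side of the end stop; 175 mm above the bench when up. It is pressed straight down.
- shelf_mid (a point): the middle of the upper surface of the low fixed plywood shelf with orange edges: board 290 mm long (along y) and 120 mm deep (along x), 50 mm above the bench, with a lip 8 mm high and 6 mm thick along the front and back edges, no back wall, open ends. z up.
- oilbottle: an amber glass bottle, 60 mm in diameter, 160 mm high, standing at the right side of the bench; origin at the centre of its underside. Bystander, not to be knocked over.
Not all that is in view belongs to the job. What is shaped like the part that bears tin0_mid but blue or yellow is not meant.

How it is judged:
By the outcome, as a careful person would: the job done as asked, in the order asked, and still so for the second after the job is handed in, with the robot touching nothing.
Of rod0, rod1, rod2 only 2 to 3 are there at a start; the rules pass over those that are not, and their reading is None.
Of tin0, tin1, tin2 only 2 to 3 are there at a start; the rules pass over those that are not, and their reading is None.
At some moment in a run one of rod0, rod1, rod2, tin0, tin1, tin2 may be knocked a few centimetres aside while the robot is not near it.
Once in a run the grip may slacken for a moment while it holds something.
It also fails if it takes over 210 s, if anything falls off the work surface, if the arm or the gripper's body presses on something with over 40 N, if the wrist force passes 120 N, or if a joint passes its speed limit or range.

### The arm

A 7-joint arm with a two-finger parallel gripper is mounted at the origin on the work surface. World frame = base frame: x ahead of the robot, y to its left, z up, the work surface at z = 0. Lengths are in m, angles in rad, forces in N, time in s.
With the tool pointing down it reaches from about 0.425 to 0.975 m from the base axis. Payload 16.7 kg.
Tool frame: the origin (TCP) lies on the centre line of the jaws, within the pads' length; the fingertips stand arm.nose_length ahead of it and the grasp point (between the pads) lies 11 mm behind it (arm.nose_length is the distance from the TCP to the fingertips, in m); z points along the fingers, y is the line along which they close (so a half turn about z gives the same grasp; the last joint's range is limited). The gripper opens to 85 mm and grips with 20 to 120 N. Pads are 22 mm wide; open, the fingers measure 114 mm over their backs; the gripper's body (76 mm by 85 mm) begins 54 mm behind the grasp point. The pads swing forward as they close: fully open they stand 13 mm farther back than shut.
Start: joints at [-1.494, 0.426, 0.074, 1.606, -0.034, 1.111, -0.067], TCP at [0.151, 0.658, 0.239] pointing down, gripper open.
Joint ranges: [-2.85, 2.85], [-0.5, 2.14], [-1.23, 1.37], [0.21, 2.46], [-1.02, 4.16], [0.16, 2.05], [-2.73, 2.73]. Speed limits (rad/s): [1.89, 1.89, 2.39, 2.39, 3.01, 3.01, 3.01].

### API

Orientations are given as [roll, pitch, yaw] about the fixed x, y, z axes, in that order (R = Rz(yaw) Ry(pitch) Rx(roll)).
In Python, from bench import arm gives the robot as it stands.
- The arm moves only by the tool apply_moves, never from a script. Its argument "series" is one flat list of numbers, 5 for each row, row after row: the opening, from -1 (shut) to 1 (fully open), then the shift along the tool's x, y, z in cm, then the turn about the tool's z in degrees. A call has exactly 8 rows; each row is the pose to reach, as a shift and turn from the pose commanded when the call began, along the tool's axes at that moment; what a row does not reach only later rows make up. A row lasts 1/8 s, in which the tool goes at most 62.5 mm and 10.7 degrees, less where a joint would pass 70% of its speed; a pose out of reach is approached as far as the arm can. A call with a gripper value outside its range is refused whole. The fingers move at their own pace and stop on an object; "newtons" is the grip in N (left out, the last holds). Time passes only in rows, so rows that repeat a pose let the fingers close, or fill a call up. It gives the time, the measured TCP pose, the force, the opening and the grip force at its end, in the units of the state.
- arm.sense(): the state, without advancing time (a new reading comes with each control period).
- arm.camera(name): name is "scene" or "side" or "wrist"; returns the picture (420x560x3 uint8, red, green, blue); there is no depth.
- arm.calibration(name): a dict with "fov_y" (degrees; the focal length in pixels is half the picture's height over the tangent of half this angle, whatever the lens; pixels are square), "cx", "cy" (the principal point, pixels), "k1" (the pictures are not rectified: a ray, as slopes to the right and down, at radius r is drawn at 1 + k1 r^2 times it, then the intrinsics apply), "position" and "orientation" of the camera in the world; the wrist camera has in their place "tool_from_camera" (4x4, takes a point from camera to tool coordinates, whose origin is the TCP and whose axes are the flange's). Camera axes: x right, y down, z forward; pixel columns grow to the right and rows downward; lengths in m; the calibration is good to about 2 mm. A picture is of the moment at which its call begins: read the wrist's pose just before it. calibration takes no time and is no camera call.
- arm.close_job(): hands the job in; it is judged then, once.
The state is a dict: "time": time; "q": joint angles; "qd": joint speeds; "joint_efforts": joint torques, N m; "tcp_pos": TCP position; "tcp_rot": TCP orientation; "ft_force": force on the tool from outside, world axes, zero at the start; "moment": the same for the moment, N m; "finger_gap": finger opening in m; "grip_force": force on a finger pad.
Only numpy, scipy, OpenCV 4.12 (cv2) and the standard library are available. Lean on these libraries where they do the work, as an engineer would, in place of code of your own. Each camera call takes 0.05 s, during which the arm holds its last target. There are 200 camera calls.

## Working session

There is one attempt and no reset: what is moved stays moved. The work goes in short steps, Python scripts to look and compute and a tool call to move; the robot and the scene stay as the last step left them, time stands still between calls to the robot, and variables do not carry over. Pictures are saved under pics/ and viewed, at most 16 in all, crops included, and the job is handed in when it is done.

Besides the shell and the picture viewer there is one more tool, called after "Emit:" as name(argument=value, ...) on one line, values as JSON. apply_moves: Moves the arm, as the interface text tells. Its arguments: {"type":"object","properties":{"series":{"type":"array"},"newtons":{"type":"number"}},"required":["series"]}

```bash
ls; mkdir -p pics
python3 - <<'E'
from bench import arm
import cv2
s=arm.sense();print(s,arm.nose_length)
for n in("scene","side"):
    im=arm.camera(n);cv2.imwrite(f"pics/{n}0.png",im[:,:,::-1]);print(n,arm.calibration(n))
print(arm.calibration("wrist"))
E
```

```text
pics
{'time': 0.0, 'q': array([-1.49448279,  0.42671574,  0.07385937,  1.60661219, -0.03410357,
        1.11081414, -0.06712722]), 'qd': array([-0.00097798,  0.00061497,  0.00176607,  0.00017573,  0.00110277,
        0.00065965,  0.00153782]), 'joint_efforts': array([-2.32248622e-04, -9.49818635e+01,  3.76120269e+00, -4.63525486e+01,
        1.93938415e-02,  1.01580381e-02,  3.13278883e-05]), 'tcp_pos': array([0.15107379, 0.65746189, 0.23861941]), 'tcp_rot': array([-3.14030636e+00,  9.44785572e-05,  2.91571083e+00]), 'ft_force': array([ 0.12327075, -0.31908497, -0.65550896]), 'moment': array([-0.0097241 ,  0.0221651 , -0.00039369]), 'grip_force': 0.0, 'finger_gap': 0.08566915208901402} 0.008
scene {'fov_y': 56.983843960461655, 'cx': 275.32277392879774, 'cy': 212.4378487878103, 'k1': 0.021217997446136713, 'position': array([ 1.16175481, -0.39106899,  0.76756232]), 'orientation': array([-2.32162143, -0.02115372,  1.21482212])}
side {'fov_y': 52.066317838052356, 'cx': 273.4539184156112, 'cy': 209.94233952581357, 'k1': -0.09361546560748794, 'position': array([ 0.35514343, -1.1613925 ,  0.74374566]), 'orientation': array([-2.1153988 , -0.00282675, -0.1472777 ])}
{'fov_y': 64.58225920454049, 'cx': 278.65769590889295, 'cy': 209.3956469243174, 'k1': 0.017307375376249524, 'tool_from_camera': array([[-2.28220171e-04, -9.64184796e-01, -2.65231272e-01,
         6.86162591e-02],
       [ 9.99999972e-01, -2.02571198e-04, -1.24058131e-04,
        -7.33825129e-04],
       [ 6.58867472e-05, -2.65231293e-01,  9.64184815e-01,
        -1.34949176e-01],
       [ 0.00000000e+00,  0.00000000e+00,  0.00000000e+00,
         1.00000000e+00]])}
```

View pics/scene0.png

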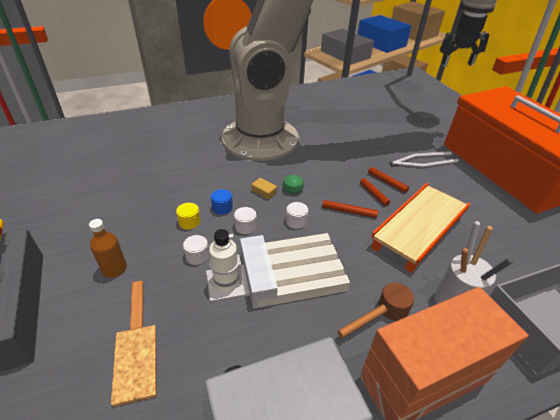

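View pics/side0.png

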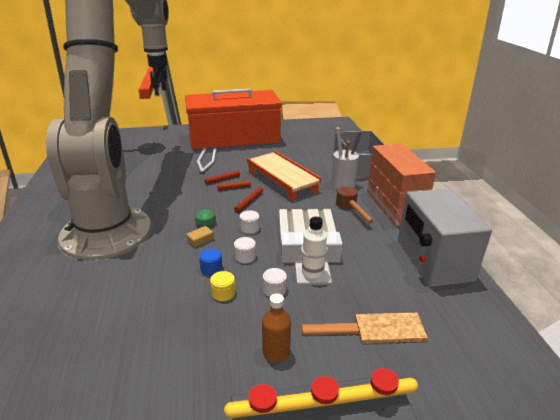

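Scene picture: tin candidates are pale tins at (245,220), (297,215) and (196,250). The blue (222,202) and yellow (188,216) ones are decoys. Dark-red rods are at (350,209), (375,191) and (388,180); the red mallet handle (360,320) is not one. The plate is at (295,268) with its guard on the left, the canister at (224,262), the shelf at (420,225) and the bottle at (108,250). The side view agrees.

```bash
cat > h.py <<'E'
import numpy as np, cv2
from scipy.spatial.transform import Rotation as R
from bench import arm
def cam(n, s=None):
    c=arm.calibration(n)
    f=210/np.tan(np.radians(c['fov_y'])/2)
    if n=='wrist':
        s=s or arm.sense(); T=np.eye(4); T[:3,:3]=R.from_euler('xyz',s['tcp_rot']).as_matrix(); T[:3,3]=s['tcp_pos']
        T=T@c['tool_from_camera']; return T[:3,3],T[:3,:3],f,c
    return np.array(c['position']),R.from_euler('xyz',c['orientation']).as_matrix(),f,c
def ray(C,px):
    p,M,f,c=C; px=np.atleast_2d(np.float64(px))
    K=np.array([[f,0,c['cx']],[0,f,c['cy']],[0,0,1]])
    n=cv2.undistortPoints(px[:,None],K,np.array([c['k1'],0,0,0.]))[:,0]
    return (M@np.c_[n,np.ones(len(n))].T).T
def onz(C,px,z):
    d=ray(C,px); return C[0]+d*((z-C[0][2])/d[:,2])[:,None]
def proj(C,X):
    p,M,f,c=C; v=(np.atleast_2d(X)-p)@M; n=v[:,:2]/v[:,2:]; r2=(n**2).sum(1,keepdims=True)
    return n*(1+c['k1']*r2)*f+[c['cx'],c['cy']]
def shot(n,name=None):
    s=arm.sense(); im=arm.camera(n)
    if name: cv2.imwrite(f'pics/{name}.png',im[:,:,::-1])
    return cam(n,s),im
def blobs(m,amin):
    m=cv2.morphologyEx(m.astype(np.uint8),cv2.MORPH_OPEN,np.ones((2,2)))
    k,L,st,ce=cv2.connectedComponentsWithStats(m)
    return [(L==i,st[i],ce[i]) for i in range(1,k) if st[i,4]>=amin]
def rods(C,im,z,amin=80):
    h=cv2.cvtColor(im,cv2.COLOR_RGB2HSV).astype(int)
    m=((h[...,0]<10)|(h[...,0]>172))&(h[...,1]>130)&(h[...,2]>40)&(h[...,2]<190)
    out=[]
    for b,st,ce in blobs(m,amin):
        ys,xs=np.nonzero(b); P=onz(C,np.c_[xs,ys],z)[:,:2]
        (c,(w,l),a)=cv2.minAreaRect(np.float32(P*1000)); 
        bx=cv2.boxPoints((c,(w,l),a)); e=[bx[1]-bx[0],bx[2]-bx[1]]; e=max(e,key=np.linalg.norm)
        out.append((np.round(np.array(c)/1000,4),round(max(w,l)),round(min(w,l)),round(np.degrees(np.arctan2(e[1],e[0]))%180,1),ce.round(),st[4]))
    return out
E
python3 - <<'E'
from h import *
for n in('scene','side'):
    im=cv2.imread(f'pics/{n}0.png')[:,:,::-1].copy();C=cam(n)
    print(n)
    for r in rods(C,im,.012): 
        if 80<r[1]<200: print('rod',r)
    h=cv2.cvtColor(im,cv2.COLOR_RGB2HSV).astype(int)
    print(h[218 if n=='scene' else 225,245 if n=='scene' else 248])
    cv2.imwrite(f'pics/z{n}.png',cv2.resize(im[:,:,::-1][170:310,170:480] if n=='scene' else im[:,:,::-1][140:310,180:380],None,fx=2.5 if n=='scene' else 3.5,fy=2.5 if n=='scene' else 3.5,interpolation=cv2.INTER_CUBIC))
E
```

```text
scene
rod (array([-1.2664, -0.7882]), 190, 56, np.float32(8.0), array([41., 37.]), np.int32(142))
rod (array([-1.2687, -0.9519]), 190, 48, np.float32(6.3), array([ 5., 40.]), np.int32(126))
rod (array([0.2458, 1.0439]), 196, 18, np.float32(3.4), array([536., 121.]), np.int32(105))
rod (array([0.3833, 0.2971]), 149, 36, np.float32(23.4), array([389., 180.]), np.int32(305))
rod (array([0.422 , 0.2265]), 134, 31, np.float32(8.0), array([376., 193.]), np.int32(242))
rod (array([0.4681, 0.1161]), 159, 33, np.float32(53.2), array([348., 210.]), np.int32(296))
rod (array([ 0.9306, -0.0882]), 82, 24, np.float32(161.3), array([371., 384.]), np.int32(331))
rod (array([1.0019, 0.0595]), 168, 7, np.float32(93.5), array([457., 396.]), np.int32(297))
[  0   8 241]
side
rod (array([1.0175, 0.3284]), 145, 65, np.float32(70.2), array([379., 163.]), np.int32(111))
rod (array([0.384 , 0.2922]), 150, 46, np.float32(23.2), array([223., 178.]), np.int32(210))
rod (array([0.4213, 0.219 ]), 122, 47, np.float32(7.1), array([235., 186.]), np.int32(199))
rod (array([0.4648, 0.1116]), 186, 31, np.float32(54.3), array([249., 200.]), np.int32(225))
[  8  27 140]
```

View pics/zscene.png

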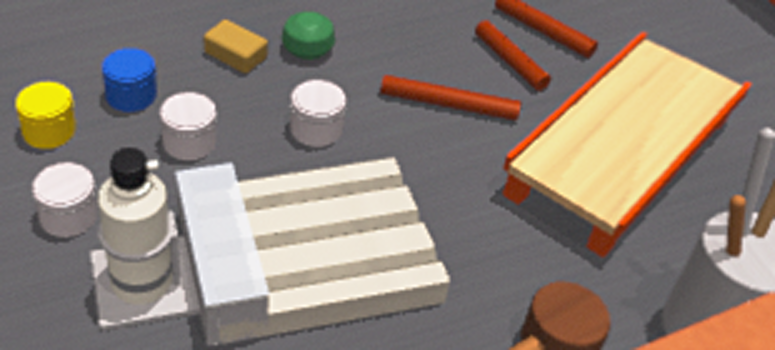

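View pics/zside.png

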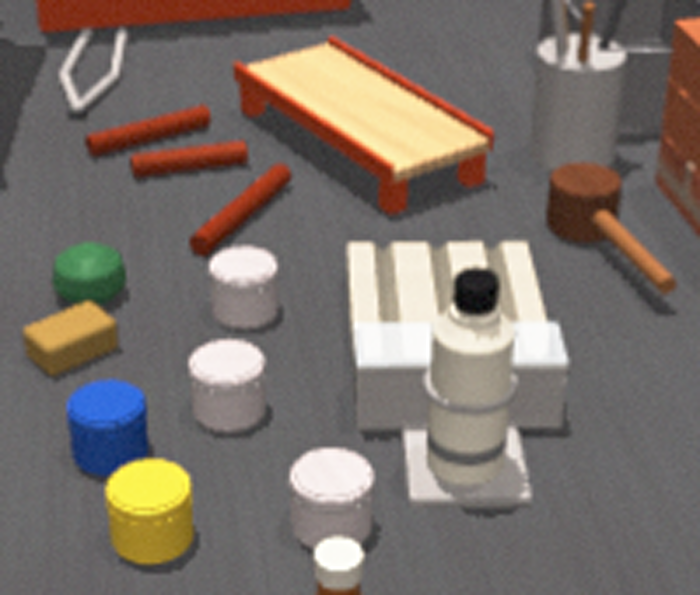

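Both crops confirm three rods, three white tins, a plate with the guard on its -y end and the canister beyond. The shelf with orange lips lies on the +y side. I'll cast rays from the crop corners.

Run:
```python
from h import *
S=cam('scene');D=cam('side')
s=lambda a:np.array(a)/2.5+[170,170]-.3
d=lambda a:np.array(a)/3.5+[180,140]-.35
print('tins',onz(S,s([(188,111),(318,99),(64,185)]),.048).round(3).tolist(),onz(D,d([(228,361),(243,266),(332,475)]),.048).round(3).tolist())
print('dec',onz(S,s([(45,100),(129,68)]),.048).round(3).tolist())
print('groove ends open, top z .034 S: corners',onz(S,s([(397,159),(413,192),(431,233),(447,268)]),.034).round(3).tolist())
print('D corners',onz(D,d([(349,243),(397,243),(446,242),(480,242),(528,242)]),.034).round(3).tolist())
print('guard S z.064',onz(S,s([(177,172),(233,165),(267,296),(207,307)]),.062).round(3).tolist())
print('guard D z.064',onz(D,d([(356,324),(356,362),(563,323),(566,363)]),.062).round(3).tolist())
print('cap',onz(S,s([(129,160)]),.175).round(3).tolist(),onz(D,d([(477,281)]),.175).round(3).tolist())
print('shelf S',onz(S,s([(645,37),(748,84),(615,228),(509,166)]),.058).round(3).tolist())
print('shelf D',onz(D,d([(236,66),(332,42),(491,132),(395,172)]),.058).round(3).tolist())
```

```text
tins [[0.423, -0.188, 0.048], [0.452, -0.047, 0.048], [0.486, -0.336, 0.048]] [[0.421, -0.188, 0.048], [0.447, -0.048, 0.048], [0.482, -0.338, 0.048]]
dec [[0.356, -0.33, 0.048], [0.333, -0.23, 0.048]]
groove ends open, top z .034 S: corners [[0.552, 0.002, 0.034], [0.599, -0.003, 0.034], [0.653, -0.011, 0.034], [0.697, -0.017, 0.034]]
D corners [[0.549, -0.0, 0.034], [0.592, -0.006, 0.034], [0.637, -0.011, 0.034], [0.668, -0.015, 0.034], [0.711, -0.022, 0.034]]
guard S z.064 [[0.519, -0.228, 0.062], [0.528, -0.173, 0.062], [0.689, -0.196, 0.062], [0.682, -0.25, 0.062]]
guard D z.064 [[0.527, -0.171, 0.062], [0.518, -0.223, 0.062], [0.693, -0.194, 0.062], [0.679, -0.248, 0.062]]
cap [[0.595, -0.289, 0.175]] [[0.591, -0.295, 0.175]]
shelf S [[0.488, 0.354, 0.058], [0.596, 0.411, 0.058], [0.723, 0.146, 0.058], [0.618, 0.093, 0.058]]
shelf D [[0.479, 0.35, 0.058], [0.593, 0.4, 0.058], [0.718, 0.154, 0.058], [0.607, 0.085, 0.058]]
```

```bash
cat >> h.py <<'E'
def plan(*tg, s=None):
    """targets (x,y,z,yawdeg): shifts from the present pose in tool axes, cm & deg; all from present pose"""
    s=s or arm.sense(); M=R.from_euler('xyz',s['tcp_rot']).as_matrix(); y0=np.degrees(s['tcp_rot'][2])
    for t in tg:
        d=(np.array(t[:3])-s['tcp_pos'])@M*100
        dy=(y0-t[3]+180)%360-180
        print('shift',d.round(2),'turn',round(dy,1))
def st():
    s=arm.sense();print('t',round(s['time'],2),s['tcp_pos'].round(4),'yaw',np.degrees(s['tcp_rot'][2]).round(1),'q7',s['q'][6].round(2),'F',s['ft_force'].round(1),'gap',round(s['finger_gap'],4),'grip',round(s['grip_force'],1))
E
python3 -c "
from h import *
st();plan((.4665,.114,.2,54))"
```

```text
t 0.1 [0.1511 0.6575 0.2387] yaw 167.1 q7 -0.07 F [ 0.1 -0.4 -0.4] gap 0.0851 grip 0.0
shift [-42.91 -45.91   3.92] turn 113.1
```

Emit:
apply_moves(series=[0.3,-20,-21,0,50,0.3,-38,-40,0,80,0.3,-38,-40,0,80,0.3,-38,-40,0,80,0.3,-38,-40,0,80,0.3,-38,-40,0,80,0.3,-42.9,-45.9,3.9,80,0.3,-42.9,-45.9,3.9,80])

```text
time: 1.1
tcp_pos: [0.4033, 0.2256, 0.2202]
tcp_rot: [3.141, -0.001, 1.515]
ft_force: [1.4, 0.7, 0.6]
finger_gap: 0.0556
grip_force: 0.0
```

```bash
python3 -c "
from h import *
st();plan((.4665,.114,.2,54))"
```

```text
t 1.1 [0.4033 0.2256 0.2202] yaw 86.8 q7 -0.64 F [1.4 0.7 0.6] gap 0.0556 grip 0.0
shift [-10.8    6.93   2.02] turn 32.8
```

Emit:
apply_moves(series=[0.2,-10.8,6.9,2,33,0.2,-10.8,6.9,2,33,0.2,-10.8,6.9,2,33,0.2,-10.8,6.9,2,33,0.2,-10.8,6.9,2,33,0.2,-10.8,6.9,2,33,0.2,-10.8,6.9,2,33,0.2,-10.8,6.9,2,33])

```text
time: 2.1
tcp_pos: [0.466, 0.1163, 0.2003]
tcp_rot: [-3.142, -0.0, 0.945]
ft_force: [-0.8, 0.3, -0.1]
finger_gap: 0.0513
grip_force: 0.0
```

```bash
python3 -c "
from h import *
st();C,im=shot('wrist','w1')
for r in rods(C,im,.012,300):print(r)
"
```

```text
t 2.1 [0.466  0.1163 0.2003] yaw 54.1 q7 -0.85 F [-0.8  0.3 -0.1] gap 0.0513 grip 0.0
(array([0.3757, 0.299 ]), 145, 26, np.float32(23.4), array([83., 78.]), np.int32(4936))
(array([0.5694, 0.1824]), 208, 6, np.float32(115.6), array([325.,  58.]), np.int32(1187))
(array([0.4139, 0.227 ]), 124, 23, np.float32(7.6), array([167., 124.]), np.int32(3165))
(array([0.4592, 0.115 ]), 165, 23, np.float32(53.9), array([275., 189.]), np.int32(3279))
```

View pics/w1.png

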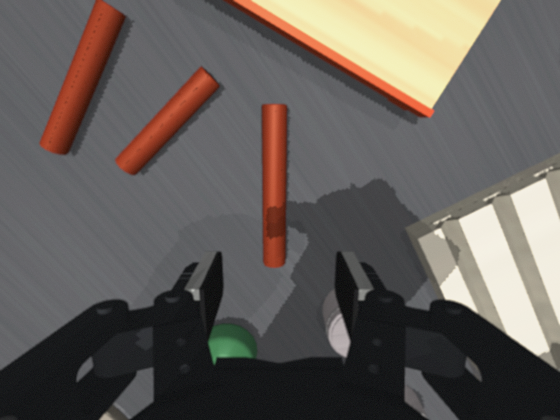

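Wrist view: the 160 mm rod is at (275,189), between the fingers at (222..335). The other rods are at (83,78) and (167,124). I'll descend and grip.

Emit:
apply_moves(series=[0.2,-0.3,-0.3,6,0,0.2,-0.3,-0.3,12,0,0.2,-0.3,-0.3,16,0,0.2,-0.3,-0.3,18.6,0,0.2,-0.3,-0.3,18.6,0,-1,-0.3,-0.3,18.6,0,-1,-0.3,-0.3,18.6,0,-1,-0.3,-0.3,18.6,0], newtons=40)

```text
time: 3.15
tcp_pos: [0.4626, 0.1157, 0.0156]
tcp_rot: [3.141, -0.002, 0.944]
ft_force: [-1.5, -1.1, 5.1]
finger_gap: 0.0224
grip_force: 38.9
```

Emit:
apply_moves(series=[-1,0,0,0,0,-1,0,0,0,0,-1,0,0,-4,0,-1,0,0,-8,0,-1,0,0,-12,0,-1,0,0,-13,0,-1,0,0,-13,0,-1,0,0,-13,0])

```text
time: 4.15
tcp_pos: [0.4613, 0.1153, 0.1434]
tcp_rot: [-3.141, 0.001, 0.944]
ft_force: [-1.0, -0.4, -1.7]
finger_gap: 0.022
grip_force: 40.6
```

```bash
python3 -c "
from h import *
st();C,im=shot('wrist','w2')
u=np.array([.139,.990]);v=np.array([.99,-.139])   # away from stop, across (to far)
stop=np.array([.600,-.228])
for g in(-1,0,1):
  for d in(.14,.0): 
    p=stop+v*.05*g+u*d; print(g,d,p.round(4))
p=stop+v*.05+u*.14
plan((*p,.144,82),(*p,.046,82))
"
```

```text
t 4.15 [0.4613 0.1153 0.1434] yaw 54.1 q7 -0.75 F [-1.  -0.4 -1.7] gap 0.022 grip 40.6
-1 0.14 [ 0.57   -0.0824]
-1 0.0 [ 0.5505 -0.221 ]
0 0.14 [ 0.6195 -0.0894]
0 0.0 [ 0.6   -0.228]
1 0.14 [ 0.669  -0.0964]
1 0.0 [ 0.6495 -0.235 ]
shift [-4.93 29.23 -0.08] turn -27.9
shift [-4.92 29.23  9.72] turn -27.9
```

View pics/w2.png

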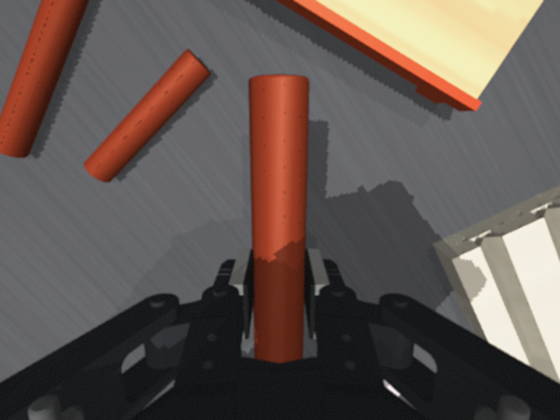

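The wrist view shows the rod clamped between the pads, its far end at (279,75). I'll carry it over the far groove.

Emit:
apply_moves(series=[-1,-2,6,0,-10,-1,-4,12,0,-20,-1,-4.9,18,0,-27.9,-1,-4.9,24,0,-27.9,-1,-4.9,29.2,0,-27.9,-1,-4.9,29.2,0,-27.9,-1,-4.9,29.2,0,-27.9,-1,-4.9,29.2,0,-27.9])

```text
time: 5.2
tcp_pos: [0.6685, -0.0946, 0.1436]
tcp_rot: [-3.14, -0.0, 1.431]
ft_force: [0.1, 0.0, -1.8]
finger_gap: 0.0224
grip_force: 40.6
```

```bash
python3 -c "
from h import *
st();C,im=shot('wrist','w3')
"
```

```text
t 5.2 [ 0.6685 -0.0946  0.1436] yaw 82.0 q7 0.21 F [ 0.1  0.  -1.8] gap 0.0224 grip 40.6
```

View pics/w3.png

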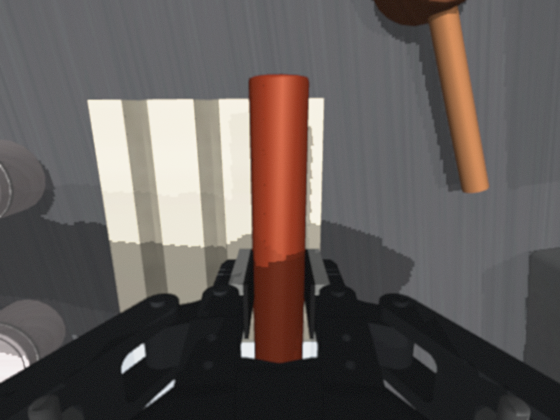

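Plate open edge at row 99, from columns 89 to 324. The grooves run at columns 124–149 and 195–219, and the third is hidden behind the rod.

```bash
python3 -c "
from h import *
C=cam('wrist')
P=onz(C,[(89,100),(124,100),(149,100),(195,99),(219,99),(324,98),(105,203),(321,203),(120,306)],.034)[:,:2];print(P.round(4).tolist())
a=P[0]-P[5];print(np.linalg.norm(a),np.degrees(np.arctan2(a[1],a[0])))
a=P[8]-P[0];print(np.degrees(np.arctan2(a[1],a[0])))
print('rod front',onz(C,[(250,82),(308,82),(279,76)],.1416).round(4))
"
```

```text
[[0.547, 0.0016], [0.571, -0.0016], [0.5882, -0.004], [0.6201, -0.0077], [0.6367, -0.0099], [0.7095, -0.0195], [0.5374, -0.0718], [0.6995, -0.0945], [0.5256, -0.1587]]
0.16379585393528598 172.606385020426
-97.61311808195333
rod front [[ 0.6672 -0.0136  0.1416]
 [ 0.6894 -0.0167  0.1416]
 [ 0.6786 -0.013   0.1416]]
```

Emit:
apply_moves(series=[-1,0,-0.1,5,-0.5,-1,0,-0.1,8.5,-0.5,-1,0,-0.1,9.7,-0.5,-1,0,-0.1,9.8,-0.5,-0.15,0,-0.1,9.8,-0.5,-0.15,0,-0.1,9.8,-0.5,-0.15,0,-0.1,9.9,-0.5,-0.15,0,-0.1,9.9,-0.5], newtons=25)

```text
time: 6.25
tcp_pos: [0.6685, -0.0956, 0.0454]
tcp_rot: [3.142, -0.0, 1.439]
ft_force: [-0.5, 0.0, -0.4]
finger_gap: 0.0364
grip_force: 0.0
```

Emit:
apply_moves(series=[-1,0,0,0,0,-1,0,0,0,0,-1,0,0,0,0,-1,0,0,0,0,-1,-1.5,0,0,0,-1,-3,0,0,0,-1,-4,0,0,0,-1,-4,0,0,0])

```text
time: 7.25
tcp_pos: [0.6628, -0.1365, 0.0455]
tcp_rot: [-3.141, 0.001, 1.438]
ft_force: [-4.9, -3.8, 6.5]
finger_gap: 0.0227
grip_force: 25.0
```

```bash
python3 -c "
from h import *
st();C,im=shot('wrist','w4')
for r in rods(C,im,.042,300):print(r)
"
```

```text
t 7.25 [ 0.6628 -0.1365  0.0455] yaw 82.4 q7 0.33 F [-4.9 -3.8  6.5] gap 0.0227 grip 25.0
(array([ 0.6637, -0.1202]), 133, 24, np.float32(82.3), array([279., 221.]), np.int32(13357))
```

View pics/w4.png

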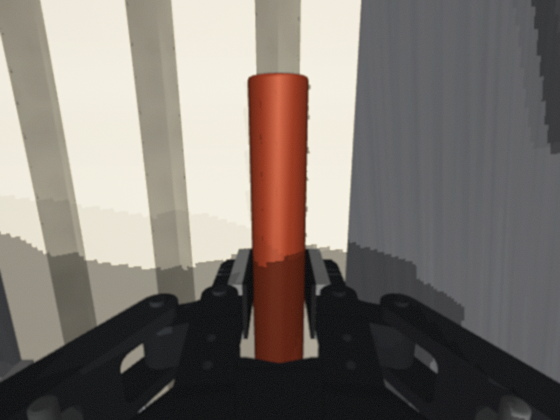

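Rod is seated in the groove (groove at columns 256–300, just ahead of the rod's end). I'll slide it to the stop.

Emit:
apply_moves(series=[-1,-0.8,0,0,0,-1,-1.5,0,0,0,-1,-1.8,0,0,0,-1,-2.1,0,0,0,-1,-2.3,0,0,0,-1,-2.5,0,0,0,-1,-2.5,0,0,0,-1,-2.5,0,0,0])

```text
time: 8.3
tcp_pos: [0.6602, -0.1567, 0.0454]
tcp_rot: [-3.14, -0.003, 1.441]
ft_force: [-4.7, 13.9, 12.5]
finger_gap: 0.0227
grip_force: 25.5
```

```bash
python3 -c "
from h import *
st();C,im=shot('wrist')
for r in rods(C,im,.042,300):print(r)
"
```

```text
t 8.3 [ 0.6602 -0.1567  0.0454] yaw 82.6 q7 0.36 F [-4.7 13.9 12.5] gap 0.0227 grip 25.5
(array([ 0.6612, -0.1393]), 131, 24, np.float32(82.6), array([279., 220.]), np.int32(13288))
```

Emit:
apply_moves(series=[-0.15,0,0,0,0,-0.15,0,0,0,0,-0.15,0.4,0,0,0,-0.15,0.4,0,-4,0,0,0.4,0,-9,0,0.2,0.4,0,-14,0,0.2,0.4,0,-15,0,0.2,0.4,0,-15,0])

```text
time: 9.35
tcp_pos: [0.6607, -0.1558, 0.1955]
tcp_rot: [3.141, -0.0, 1.439]
ft_force: [-0.3, 0.5, -0.8]
finger_gap: 0.0512
grip_force: 0.0
```

```bash
python3 -c "
from h import *
st();C,im=shot('wrist','w5')
for r in rods(C,im,.042,300):print(r)
C,im=shot('scene','s5')
for r in rods(C,im,.012,80):
  if r[0][0]>.3 and r[0][0]<.8: print(r)
for r in rods(C,im,.042,80):
  if r[0][0]>.3 and r[0][0]<.8: print(r)
plan((.418,.223,.16,7.5))
C,im=shot('side','d5')
for r in rods(C,im,.042,80):
  if r[0][0]>.3 and r[0][0]<.8: print(r)
"
```

```text
t 9.35 [ 0.6607 -0.1558  0.1955] yaw 82.5 q7 0.28 F [-0.3  0.5 -0.8] gap 0.0512 grip 0.0
(array([ 0.8765, -0.0759]), 43, 7, np.float32(93.1), array([537.,  62.]), np.int32(487))
(array([ 0.662 , -0.1356]), 121, 22, np.float32(82.5), array([279., 171.]), np.int32(3064))
(array([0.3337, 0.7578]), 642, 318, np.float32(3.0), array([506., 158.]), np.int32(6609))
(array([0.3859, 0.2979]), 143, 36, np.float32(23.8), array([388., 181.]), np.int32(234))
(array([0.4221, 0.2261]), 134, 29, np.float32(7.7), array([376., 193.]), np.int32(227))
(array([0.7017, 0.1645]), 53, 26, np.float32(119.2), array([412., 266.]), np.int32(101))
(array([ 0.6473, -0.1181]), 114, 27, np.float32(82.2), array([297., 280.]), np.int32(271))
(array([0.3666, 0.7122]), 617, 306, np.float32(3.0), array([506., 158.]), np.int32(6609))
(array([0.4168, 0.2706]), 137, 34, np.float32(23.8), array([388., 181.]), np.int32(234))
(array([0.4514, 0.2015]), 128, 28, np.float32(7.7), array([376., 193.]), np.int32(227))
(array([0.72  , 0.1425]), 51, 25, np.float32(119.2), array([412., 266.]), np.int32(101))
(array([ 0.6678, -0.129 ]), 110, 26, np.float32(82.2), array([297., 280.]), np.int32(271))
shift [ 34.37 -28.94   3.44] turn 75.0
(array([0.4972, 0.7872]), 542, 500, np.float32(92.9), array([235., 126.]), np.int32(3613))
(array([0.5422, 0.1959]), 350, 53, np.float32(115.8), array([273., 180.]), np.int32(318))
(array([0.3829, 0.2323]), 144, 45, np.float32(22.6), array([223., 178.]), np.int32(211))
(array([0.4187, 0.162 ]), 117, 43, np.float32(6.5), array([234., 186.]), np.int32(166))
(array([ 0.6678, -0.1137]), 94, 20, np.float32(81.6), array([325., 224.]), np.int32(93))
(array([ 0.6352, -0.6953]), 47, 21, np.float32(146.4), array([383., 391.]), np.int32(105))
(array([ 0.5195, -0.6985]), 44, 17, np.float32(155.9), array([324., 401.]), np.int32(96))
(array([ 0.4077, -0.7004]), 42, 15, np.float32(174.8), array([264., 410.]), np.int32(97))
```

View pics/w5.png

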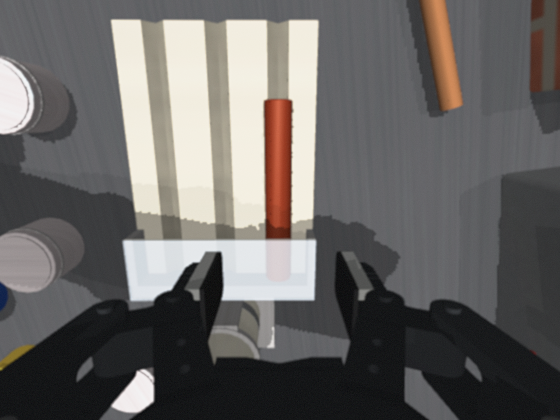

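The view shows the rod in the far groove. Its rear end is at (279,99), the plate's open edge at row 20, and its front end lies under the guard at about row 280. If it is home, 60 mm of open groove should remain behind it.

```bash
python3 -c "
from h import *
s=arm.sense(); C=cam('wrist')
a=onz(C,[(279,20)],.034)[0];b=onz(C,[(279,101)],.042)[0];print(a,b,np.linalg.norm((a-b)[:2]))
c=onz(C,[(279,280)],.042)[0];print('end',c)
print(onz(C,[(113,20),(215,20),(318,20)],.034))
"
```

```text
[ 0.67673305 -0.01586631  0.034     ] [ 0.66873509 -0.07641013  0.042     ] 0.06106980775263786
end [ 0.6475444  -0.23666306  0.042     ]
[[ 0.54682987  0.00084834  0.034     ]
 [ 0.62653999 -0.00927476  0.034     ]
 [ 0.70730283 -0.01996379  0.034     ]]
```

Emit:
apply_moves(series=[0.2,4,-3.5,-1,9,0.2,8.5,-7,-1,18,0.2,13,-10.5,0,28,0.2,17.5,-14,0,38,0.2,22,-18,1,48,0.2,26.5,-22,2,58,0.2,31,-25.5,3,68,0.2,34.4,-28.9,3.4,75])

```text
time: 10.5
tcp_pos: [0.4191, 0.2223, 0.1605]
tcp_rot: [3.14, 0.001, 0.13]
ft_force: [1.9, 1.1, 0.3]
finger_gap: 0.0515
grip_force: 0.0
```

```bash
python3 -c "
from h import *
st();C,im=shot('wrist')
for r in rods(C,im,.014,300):print(r)
plan((.418,.223,.15,7.5))
"
```

```text
t 10.5 [0.4191 0.2223 0.1605] yaw 7.4 q7 -1.74 F [1.9 1.1 0.3] gap 0.0515 grip 0.0
(array([0.5259, 0.2696]), 243, 5, np.float32(116.1), array([242.,  53.]), np.int32(1793))
(array([0.4132, 0.227 ]), 124, 23, np.float32(7.6), array([272., 199.]), np.int32(3146))
(array([0.3933, 0.3063]), 103, 24, np.float32(23.3), array([178., 208.]), np.int32(2982))
shift [0.34 0.66 0.93] turn -0.4
```

Emit:
apply_moves(series=[0.2,-0.2,-0.3,5,0,0.2,-0.2,-0.3,10,0,0.2,-0.2,-0.3,13,0,0.2,-0.2,-0.3,14.6,0,0.2,-0.2,-0.3,14.6,0,-1,-0.2,-0.3,14.6,0,-1,-0.2,-0.3,14.6,0,-1,-0.2,-0.3,14.6,0], newtons=40)

```text
time: 11.55
tcp_pos: [0.4185, 0.2242, 0.0162]
tcp_rot: [-3.141, -0.001, 0.136]
ft_force: [-0.5, -1.7, 7.8]
finger_gap: 0.0225
grip_force: 39.3
```

Emit:
apply_moves(series=[-1,0,0,0,0,-1,0,0,0,0,-1,0,0,-4,0,-1,0,0,-8,0,-1,0,0,-12,0,-1,0,0,-13,0,-1,0,0,-13,0,-1,0,0,-13,0])

```text
time: 12.55
tcp_pos: [0.4176, 0.2239, 0.1446]
tcp_rot: [3.141, 0.001, 0.136]
ft_force: [-0.0, 0.3, -2.2]
finger_gap: 0.0228
grip_force: 26.7
```

```bash
python3 -c "
from h import *
st();C,im=shot('wrist','w6')
for r in rods(C,im,.142,3000):print(r)
u=np.array([.1305,.9914]);v=np.array([.9914,-.1305]); stop=np.array([.5990,-.227])
p=stop+u*.125
plan((*p,.144,82.5))
"
```

```text
t 12.55 [0.4176 0.2239 0.1446] yaw 7.8 q7 -1.69 F [-0.   0.3 -2.2] gap 0.0228 grip 26.7
(array([0.4208, 0.2237]), 109, 24, np.float32(7.8), array([280., 247.]), np.int32(11639))
(array([0.4292, 0.2678]), 69, 13, np.float32(23.3), array([179., 223.]), np.int32(4150))
shift [15.17 35.05  0.08] turn -74.7
```

Emit:
apply_moves(series=[-1,0,3,0,0,-1,3,8,0,-10,-1,6,13,0,-21,-1,9,18,0,-32,-1,12,23,0,-42,-1,14,28,0,-53,-1,15.2,33,0,-64,-1,15.2,35,0,-74.7])

```text
time: 13.6
tcp_pos: [0.6161, -0.1068, 0.1439]
tcp_rot: [-3.14, 0.002, 1.354]
ft_force: [-1.0, 0.1, -2.0]
finger_gap: 0.0221
grip_force: 43.3
```

```bash
python3 -c "
from h import *
st();C,im=shot('wrist','w7')
u=np.array([.1305,.9914]);v=np.array([.9914,-.1305]); stop=np.array([.5990,-.227])
p=stop+u*.125
plan((*p,.144,82.5))
for r in rods(C,im,.142,3000):print(r)
"
```

```text
t 13.6 [ 0.6161 -0.1068  0.1439] yaw 77.6 q7 0.13 F [-1.   0.1 -2. ] gap 0.0221 grip 43.3
shift [ 0.52 -0.14  0.02] turn -4.4
(array([ 0.6157, -0.1021]), 108, 23, np.float32(77.7), array([280., 246.]), np.int32(11321))
(array([ 0.648 , -0.0952]), 69, 13, np.float32(82.6), array([349., 220.]), np.int32(3969))
```

View pics/w7.png

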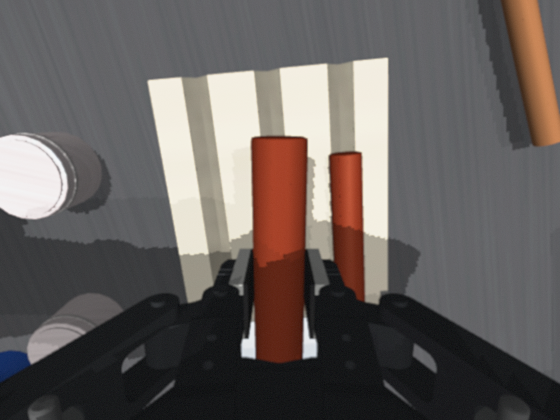

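Second rod is clamped over the middle groove (groove at columns 257–285, row 75), and rod one lies undisturbed at (347,220). I'll square up, lower, release, re-grip and slide.

Emit:
apply_moves(series=[-1,0.5,-0.1,4,-4.7,-1,0.5,-0.1,8.5,-4.7,-1,0.5,-0.1,9.7,-4.7,-1,0.5,-0.1,9.8,-4.7,-0.15,0.5,-0.1,9.8,-4.7,-0.15,0.5,-0.1,9.8,-4.7,-0.15,0.5,-0.1,9.9,-4.7,-0.15,0.5,-0.1,9.9,-4.7], newtons=25)

```text
time: 14.65
tcp_pos: [0.6161, -0.097, 0.0466]
tcp_rot: [-3.141, -0.0, 1.434]
ft_force: [-0.1, 0.2, -0.0]
finger_gap: 0.0364
grip_force: 0.0
```

Emit:
apply_moves(series=[-1,0,0,0,0,-1,0,0,0,0,-1,0,0,0,0,-1,0,0,0,0,-1,-1.5,0,0,0,-1,-3,0,0,0,-1,-4,0,0,0,-1,-4,0,0,0])

```text
time: 15.65
tcp_pos: [0.6117, -0.1381, 0.0472]
tcp_rot: [3.139, 0.001, 1.433]
ft_force: [4.4, -4.3, 4.3]
finger_gap: 0.0227
grip_force: 28.3
```

```bash
python3 -c "
from h import *
st();C,im=shot('wrist','w8')
for r in rods(C,im,.042,300):print(r)
s=arm.sense();u=np.array([.1305,.9914]);print('to stop',(s['tcp_pos'][:2]-np.array([.5990,-.227]))@u)
"
```

```text
t 15.65 [ 0.6117 -0.1381  0.0472] yaw 82.1 q7 0.31 F [ 4.4 -4.3  4.3] gap 0.0227 grip 28.3
(array([ 0.6643, -0.1196]), 89, 24, np.float32(82.5), array([397., 201.]), np.int32(10579))
(array([ 0.611 , -0.1349]), 111, 24, np.float32(82.4), array([279., 247.]), np.int32(11405))
to stop 0.08991016801464305
```

Emit:
apply_moves(series=[-1,-0.8,0,0,0,-1,-1.5,0,0,0,-1,-2.2,0,0,0,-1,-2.6,0,0,0,-1,-2.9,0,0,0,-1,-3.1,0,0,0,-1,-3.3,0,0,0,-1,-3.3,0,0,0])

```text
time: 16.7
tcp_pos: [0.6079, -0.1671, 0.0472]
tcp_rot: [3.14, -0.003, 1.436]
ft_force: [5.4, 11.5, 6.9]
finger_gap: 0.0224
grip_force: 28.7
```

Emit:
apply_moves(series=[-0.15,0,0,0,0,-0.15,0,0,0,0,-0.15,0.4,0,0,0,-0.15,0.4,0,-4,0,0,0.4,0,-9,0,0.2,0.4,0,-14,0,0.2,0.4,0,-15,0,0.2,0.4,0,-15,0])

```text
time: 17.7
tcp_pos: [0.6069, -0.1653, 0.1967]
tcp_rot: [3.141, -0.0, 1.435]
ft_force: [-0.7, -0.2, 0.1]
finger_gap: 0.0511
grip_force: 0.0
```

```bash
python3 -c "
from h import *
st();C,im=shot('wrist','w9')
for r in rods(C,im,.042,300):print(r)
u=np.array([.1305,.9914]);stop=np.array([.5990,-.227])
h=cv2.cvtColor(im,cv2.COLOR_RGB2HSV).astype(int)
m=((h[...,0]<10)|(h[...,0]>172))&(h[...,1]>130)&(h[...,2]>40)&(h[...,2]<190)
for b,s_,ce in blobs(m,2000):
  ys,xs=np.nonzero(b);P=onz(C,np.c_[xs,ys],.042)[:,:2];d=(P-stop)@u;print('rear end from stop',np.percentile(d,99.5),d.max())
plan((.381,.2945,.16,23.4))
C,im=shot('scene')
for r in rods(C,im,.012,80):
  if r[0][0]>.3 and r[0][0]<.8: print(r)
"
```

```text
t 17.7 [ 0.6069 -0.1653  0.1967] yaw 82.2 q7 0.26 F [-0.7 -0.2  0.1] gap 0.0511 grip 0.0
(array([ 0.6621, -0.1353]), 121, 22, np.float32(82.6), array([339., 151.]), np.int32(3188))
(array([ 0.6097, -0.1492]), 79, 21, np.float32(82.8), array([281., 176.]), np.int32(2055))
rear end from stop 0.1588660056310325 0.15962327225418377
rear end from stop 0.11804049472845542 0.1180907277017483
shift [ 42.48 -28.56   3.6 ] turn 58.8
(array([0.3336, 0.758 ]), 644, 317, np.float32(2.7), array([506., 158.]), np.int32(6624))
(array([0.3849, 0.2975]), 145, 36, np.float32(23.8), array([389., 181.]), np.int32(254))
(array([ 0.5975, -0.1354]), 71, 26, np.float32(70.6), array([285., 265.]), np.int32(139))
(array([0.7017, 0.1645]), 53, 26, np.float32(119.2), array([412., 267.]), np.int32(108))
(array([ 0.6539, -0.1189]), 114, 16, np.float32(80.8), array([300., 280.]), np.int32(231))
```

Both rear ends sit at 159 and 118 mm from the stop, so those two are home. Next, the third rod.

Emit:
apply_moves(series=[0.2,5,-3.4,0,7,0.2,10.2,-6.9,0,15,0.2,15.4,-10.4,0,24,0.2,20.6,-13.9,0,33,0.2,25.8,-17.4,1,42,0.2,31,-20.9,2,50,0.2,36,-24.3,3,58.8,0.2,41,-27.6,3.6,58.8])

```text
time: 18.8
tcp_pos: [0.4046, 0.2449, 0.164]
tcp_rot: [3.141, 0.001, 0.405]
ft_force: [1.2, -0.2, 0.6]
finger_gap: 0.051
grip_force: 0.0
```

```bash
python3 -c "
from h import *
st();C,im=shot('wrist')
for r in rods(C,im,.014,300):print(r)
plan((.381,.296,.15,23.4))
"
```

```text
t 18.8 [0.4046 0.2449 0.164 ] yaw 23.2 q7 -1.67 F [ 1.2 -0.2  0.6] gap 0.051 grip 0.0
(array([0.5422, 0.2354]), 302, 5, np.float32(115.9), array([364.,  39.]), np.int32(2297))
(array([0.3767, 0.2988]), 139, 23, np.float32(23.3), array([211., 189.]), np.int32(3008))
shift [-0.02 -4.82  1.29] turn 0.2
```

Emit:
apply_moves(series=[0.2,0,-4.8,0,0,0.2,0,-4.8,0,0,0.2,0,-4.8,0,0,0.2,0,-4.8,0,0,0.2,0,-4.8,0,0,0.2,0,-4.8,0,0,0.2,0,-4.8,0,0,0.2,0,-4.8,0,0])

```text
time: 19.85
tcp_pos: [0.3869, 0.2882, 0.1653]
tcp_rot: [-3.142, 0.0, 0.408]
ft_force: [0.5, -0.1, -0.0]
finger_gap: 0.0512
grip_force: 0.0
```

```bash
python3 -c "
from h import *
st();C,im=shot('wrist')
for r in rods(C,im,.014,300):print(r)
plan((.381,.296,.0145,23.4))
"
```

```text
t 19.85 [0.3869 0.2882 0.1653] yaw 23.4 q7 -1.76 F [ 0.5 -0.1 -0. ] gap 0.0512 grip 0.0
(array([0.5335, 0.2529]), 251, 4, np.float32(116.0), array([398.,  44.]), np.int32(1698))
(array([0.3749, 0.2983]), 143, 23, np.float32(23.3), array([264., 201.]), np.int32(3306))
shift [-0.23 -0.95 15.07] turn -0.0
```

Emit:
apply_moves(series=[0.2,-0.2,-0.9,5,0,0.2,-0.2,-0.9,10,0,0.2,-0.2,-0.9,13,0,0.2,-0.2,-0.9,15,0,0.2,-0.2,-0.9,15,0,-1,-0.2,-0.9,15,0,-1,-0.2,-0.9,15,0,-1,-0.2,-0.9,15,0], newtons=40)

```text
time: 20.9
tcp_pos: [0.3819, 0.2961, 0.0163]
tcp_rot: [-3.141, -0.001, 0.408]
ft_force: [-0.2, -1.0, 7.9]
finger_gap: 0.0222
grip_force: 39.0
```

Emit:
apply_moves(series=[-1,0,0,0,0,-1,0,0,0,0,-1,0,0,-4,0,-1,0,0,-8,0,-1,0,0,-12,0,-1,0,0,-13,0,-1,0,0,-13,0,-1,0,0,-13,0])

```text
time: 21.9
tcp_pos: [0.381, 0.2953, 0.1443]
tcp_rot: [3.141, 0.001, 0.408]
ft_force: [0.3, -0.4, -1.6]
finger_gap: 0.022
grip_force: 40.3
```

```bash
python3 -c "
from h import *
st();C,im=shot('wrist')
for r in rods(C,im,.142,3000):print(r)
u=np.array([.1305,.9914]);v=np.array([.9914,-.1305]); stop=np.array([.5990,-.227])
p=stop+u*.135-v*.0495
plan((*p,.144,82.5))
"
```

```text
t 21.9 [0.381  0.2953 0.1443] yaw 23.4 q7 -1.74 F [ 0.3 -0.4 -1.6] gap 0.022 grip 40.3
(array([0.3882, 0.2982]), 117, 23, np.float32(23.5), array([282., 264.]), np.int32(6754))
shift [ 1.95 42.46  0.06] turn -59.1
```

Emit:
apply_moves(series=[-1,0.2,5,0,-7,-1,0.4,10.5,0,-15,-1,0.7,16,0,-23,-1,1,21.5,0,-31,-1,1.3,27,0,-40,-1,1.6,32.5,0,-49,-1,2,38,0,-59.1,-1,2,42.5,0,-59.1])

```text
time: 22.95
tcp_pos: [0.5688, -0.0885, 0.144]
tcp_rot: [-3.14, 0.0, 1.442]
ft_force: [-0.1, 1.2, -1.0]
finger_gap: 0.0221
grip_force: 40.3
```

Emit:
apply_moves(series=[-1,0,0,0,0,-1,0,0,0,0,-1,0,0,0,0,-1,0,0,0,0,-1,0,0,0,0,-1,0,0,0,0,-1,0,0,0,0,-1,0,0,0,0])

```text
time: 23.95
tcp_pos: [0.5686, -0.0865, 0.1453]
tcp_rot: [3.142, 0.0, 1.44]
ft_force: [-0.4, -0.1, -1.7]
finger_gap: 0.0222
grip_force: 40.2
```

```bash
python3 -c "
from h import *
st();C,im=shot('wrist','w10')
u=np.array([.1305,.9914]);v=np.array([.9914,-.1305]); stop=np.array([.5990,-.227])
p=stop+u*.135-v*.0495
plan((*p,.144,82.5))
for r in rods(C,im,.142,1000):print(r)
"
```

```text
t 23.95 [ 0.5686 -0.0865  0.1453] yaw 82.5 q7 0.14 F [-0.4 -0.1 -1.7] gap 0.0222 grip 40.2
shift [-0.03 -0.1   0.13] turn -0.0
(array([ 0.5684, -0.0774]), 118, 24, np.float32(82.9), array([280., 234.]), np.int32(12683))
(array([ 0.6268, -0.0812]), 58, 14, np.float32(82.5), array([412., 237.]), np.int32(3727))
(array([ 0.597 , -0.0861]), 31, 12, np.float32(84.8), array([346., 255.]), np.int32(1381))
```

Emit:
apply_moves(series=[-1,0,-0.1,5,0,-1,0,-0.1,8.5,0,-1,0,-0.1,9.7,0,-1,0,-0.1,9.8,0,-0.15,0,-0.1,9.8,0,-0.15,0,-0.1,9.8,0,-0.15,0,-0.1,9.9,0,-0.15,0,-0.1,9.9,0], newtons=25)

```text
time: 25.0
tcp_pos: [0.5676, -0.0863, 0.0464]
tcp_rot: [3.141, -0.0, 1.44]
ft_force: [0.6, 1.2, -0.1]
finger_gap: 0.036
grip_force: 0.0
```

Emit:
apply_moves(series=[-1,0,0,0,0,-1,0,0,0,0,-1,0,0,0,0,-1,0,0,0,0,-1,-1.5,0,0,0,-1,-3,0,0,0,-1,-4,0,0,0,-1,-4,0,0,0])

```text
time: 26.0
tcp_pos: [0.5629, -0.1272, 0.0467]
tcp_rot: [3.14, 0.001, 1.439]
ft_force: [3.6, -3.8, 4.2]
finger_gap: 0.0231
grip_force: 27.4
```

```bash
python3 -c "
from h import *
st();C,im=shot('wrist','w8')
for r in rods(C,im,.042,300):print(r)
s=arm.sense();u=np.array([.1305,.9914]);print('to stop',(s['tcp_pos'][:2]-np.array([.5990,-.227]))@u)
"
```

```text
t 26.0 [ 0.5629 -0.1272  0.0467] yaw 82.4 q7 0.29 F [ 3.6 -3.8  4.2] gap 0.0231 grip 27.4
(array([ 0.5627, -0.1189]), 119, 24, np.float32(82.9), array([280., 235.]), np.int32(12716))
(array([ 0.6632, -0.1313]), 112, 28, np.float32(82.7), array([510., 229.]), np.int32(14336))
(array([ 0.6126, -0.1295]), 46, 24, np.float32(82.8), array([391., 255.]), np.int32(4570))
to stop 0.09437565013153171
```

Emit:
apply_moves(series=[-1,-0.8,0,0,0,-1,-1.5,0,0,0,-1,-1.9,0,0,0,-1,-2.2,0,0,0,-1,-2.5,0,0,0,-1,-2.8,0,0,0,-1,-2.8,0,0,0,-1,-2.8,0,0,0])

```text
time: 27.05
tcp_pos: [0.56, -0.1499, 0.0466]
tcp_rot: [3.141, -0.004, 1.443]
ft_force: [7.4, 19.6, 8.0]
finger_gap: 0.0231
grip_force: 27.8
```

Emit:
apply_moves(series=[-0.15,0,0,0,0,-0.15,0,0,0,0,-0.15,0.4,0,0,0,-0.15,0.4,0,-4,0,-0.15,0.4,0,-9,0,-0.15,0.4,0,-14,0,-0.15,0.4,0,-15,0,-0.15,0.4,0,-15,0])

```text
time: 28.05
tcp_pos: [0.5593, -0.1496, 0.1964]
tcp_rot: [3.141, -0.0, 1.44]
ft_force: [-0.5, 0.6, 0.2]
finger_gap: 0.0367
grip_force: 0.0
```

```bash
python3 -c "
from h import *
st();C,im=shot('wrist','w11')
u=np.array([.1305,.9914]);stop=np.array([.5990,-.227])
h=cv2.cvtColor(im,cv2.COLOR_RGB2HSV).astype(int)
m=((h[...,0]<10)|(h[...,0]>172))&(h[...,1]>130)&(h[...,2]>40)&(h[...,2]<190)
for b,s_,ce in blobs(m,1500):
  ys,xs=np.nonzero(b);P=onz(C,np.c_[xs,ys],.042)[:,:2];d=(P-stop)@u;print(ce,'rear end from stop',np.percentile(d,99.5),d.max())
plan((.5925,-.2915,.215,82.5))
"
```

```text
t 28.05 [ 0.5593 -0.1496  0.1964] yaw 82.5 q7 0.22 F [-0.5  0.6  0.2] gap 0.0367 grip 0.0
[396.51866994 159.40637776] rear end from stop 0.1583291892896529 0.15909195181700045
[280.54940711 173.04779015] rear end from stop 0.13799454885623302 0.13799673551795605
[336.8978907  186.56663471] rear end from stop 0.11820991243763598 0.11822291066497889
shift [-13.64   5.19  -1.96] turn 0.0
```

View pics/w11.png

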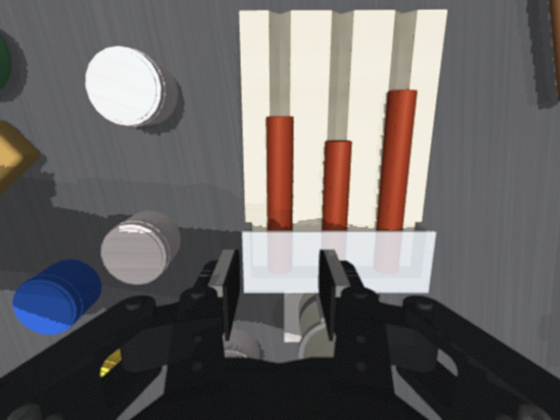

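All three rods are in their own grooves. Rear ends are at 158, 138 and 118 mm for lengths 160, 140 and 120, so all are home against the stop. Now the cap, with the fingers shut.

Emit:
apply_moves(series=[-1,0,0,-3.5,0,-1,-5,2,-3.5,0,-1,-10,4,-3.5,0,-1,-13.6,5.2,-3.5,0,-1,-13.6,5.2,-3.5,0,-1,-13.6,5.2,-3.5,0,-1,-13.6,5.2,-2,0,-1,-13.6,5.2,-0.5,0])

```text
time: 29.1
tcp_pos: [0.5929, -0.2902, 0.1998]
tcp_rot: [-3.141, -0.001, 1.441]
ft_force: [-0.7, 0.1, -0.5]
finger_gap: -0.0003
grip_force: 0.0
```

Emit:
apply_moves(series=[-1,0,0,0.5,0,-1,0,0,1,0,-1,0,0,1.5,0,-1,0,0,1.8,0,-1,0,0,2,0,-1,0,0,2.2,0,-1,0,0,2.4,0,-1,0,0,2.4,0])

```text
time: 30.1
tcp_pos: [0.5931, -0.2915, 0.1776]
tcp_rot: [3.141, 0.0, 1.44]
ft_force: [-1.4, 1.1, 6.3]
finger_gap: 0.0001
grip_force: 3.4
```

```bash
python3 -c "
from h import *
st();C,im=shot('scene','s12'); cv2.imwrite('pics/s12c.png',cv2.resize(im[130:330,160:380,::-1],None,fx=3,fy=3))"
```

```text
t 30.1 [ 0.5931 -0.2915  0.1776] yaw 82.5 q7 0.49 F [-1.4  1.1  6.3] gap 0.0001 grip 3.4
```

View pics/s12c.png

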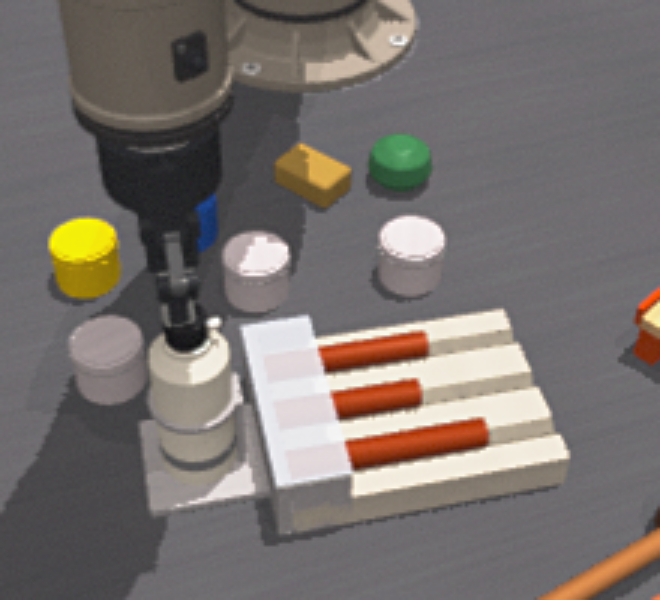

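The fingers sit on the cap at crop (185,325), partly pressed with 6 N. I'll press to the end, wait a moment, then release.

Emit:
apply_moves(series=[-1,0,0,0.2,0,-1,0,0,0.4,0,-1,0,0,0.6,0,-1,0,0,0.8,0,-1,0,0,0.8,0,-1,0,0,0.8,0,-1,0,0,0.8,0,-1,0,0,0.8,0])

```text
time: 31.15
tcp_pos: [0.5936, -0.2919, 0.1743]
tcp_rot: [3.138, -0.001, 1.439]
ft_force: [-23.0, 14.5, 67.4]
finger_gap: -0.0001
grip_force: 33.8
```

Emit:
apply_moves(series=[-1,0,0,-1,0,-1,0,0,-2,0,-1,0,0,-4,0,-1,0,0,-8,0,1,-2,-3,-8,0,1,-4,-7,-8,0,1,-5.9,-10.2,-8,0,1,-5.9,-10.2,-8,0])

```text
time: 32.15
tcp_pos: [0.4817, -0.3383, 0.2504]
tcp_rot: [3.141, 0.0, 1.436]
ft_force: [0.8, -0.2, 0.5]
finger_gap: 0.0724
grip_force: 0.0
```

```bash
python3 -c "
from h import *
st();C,im=shot('wrist','w13')
c,i2=shot('scene','s13')
cv2.imwrite('pics/both13.png',np.vstack([im[:,:,::-1][:,:],])) 
# cap check
h=i2[215:255,205:245]; print('cap black rows',np.nonzero((h.max(2)<45).sum(1)>4)[0]+215)
"
```

```text
t 32.15 [ 0.4817 -0.3383  0.2504] yaw 82.3 q7 0.57 F [ 0.8 -0.2  0.5] gap 0.0724 grip 0.0
cap black rows [238 239 240 241 242 243 244]
```

View pics/w13.png

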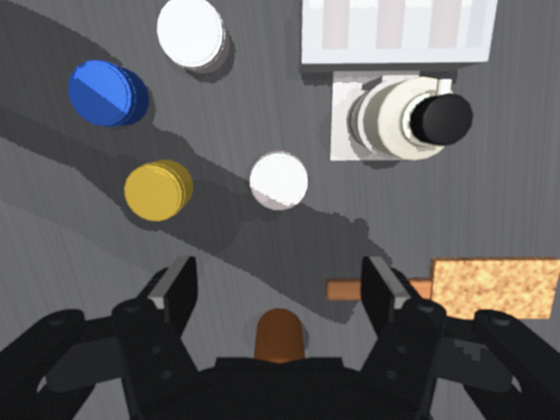

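Tin C top centre is at (279,181), centred between the fingers (180–375). The oil bottle is at (280,335) and the canister cap is up at (441,119). I'll check the bottle's distance first.

```bash
python3 -c "
from h import *
C=cam('wrist');S=cam('scene');D=cam('side')
print('tinC',onz(C,[(279,181)],.048))
print('bottle S cap top z.16',onz(S,[(97,225)],.16),'base',onz(S,[(112,268)],.005))
print('bottle D cap',onz(D,[(277,299)],.16),'base',onz(D,[(277,350)],.005))
plan((.4805,-.336,.1,82.5),(.4805,-.336,.024,82.5))
"
```

```text
tinC [[ 0.48405865 -0.33242353  0.048     ]]
bottle S cap top z.16 [[ 0.46598592 -0.53447751  0.16      ]] base [[ 0.45767359 -0.54207527  0.005     ]]
bottle D cap [[ 0.45566405 -0.54239117  0.16      ]] base [[ 0.45767856 -0.53692565  0.005     ]]
shift [ 1.0e-02 -4.2e-01  1.5e+01] turn -0.0
shift [ 1.00e-02 -4.30e-01  2.26e+01] turn -0.0
```

Emit:
apply_moves(series=[1,0.3,0.2,6,0,1,0.3,0.2,12,0,1,0.3,0.2,17,0,1,0.3,0.2,20,0,1,0.3,0.2,22.4,0,1,0.3,0.2,22.4,0,-1,0.3,0.2,22.4,0,-1,0.3,0.2,22.4,0], newtons=40)

```text
time: 33.25
tcp_pos: [0.4873, -0.3341, 0.0266]
tcp_rot: [3.14, 0.0, 1.44]
ft_force: [-0.7, 0.2, 2.1]
finger_gap: 0.0589
grip_force: 42.4
```

Emit:
apply_moves(series=[-1,0,0,0,0,-1,0,0,0,0,-1,0,0,-3,0,-1,0,0,-6,0,-1,0,0,-10,0,-1,0,0,-14,0,-1,0,0,-17,0,-1,0,0,-17,0])

```text
time: 34.25
tcp_pos: [0.4876, -0.3344, 0.198]
tcp_rot: [3.137, 0.001, 1.44]
ft_force: [-0.2, 0.0, -2.2]
finger_gap: 0.0588
grip_force: 44.6
```

```bash
python3 -c "
from h import *
st()
plan((.567,.320,.194,117),(.567,.320,.076,117))
"
```

```text
t 34.25 [ 0.4876 -0.3344  0.198 ] yaw 82.5 q7 0.6 F [-0.2  0.  -2.2] gap 0.0588 grip 44.6
shift [65.92 -0.68  0.35] turn -34.5
shift [65.93 -0.73 12.15] turn -34.5
```

Emit:
apply_moves(series=[-1,5,0,0,0,-1,11,0,0,-4,-1,17,0,0,-8,-1,23,0,0,-12,-1,29,0,0,-16,-1,35,0,0,-20,-1,41,0,0,-26,-1,46,0,0,-34.5])

```text
time: 35.25
tcp_pos: [0.5461, 0.1248, 0.1946]
tcp_rot: [-3.141, -0.0, 2.047]
ft_force: [0.6, -0.5, -1.8]
finger_gap: 0.0588
grip_force: 44.5
```

```bash
python3 -c "
from h import *
st()
plan((.567,.320,.194,117))
"
```

```text
t 35.25 [0.5461 0.1248 0.1946] yaw 117.3 q7 0.25 F [ 0.6 -0.5 -1.8] gap 0.0588 grip 44.5
shift [16.38 10.81  0.06] turn 0.3
```

Emit:
apply_moves(series=[-1,5,3.3,0,0,-1,10,6.6,0,0,-1,14,9.3,0,0,-1,16.4,10.8,0,0,-1,16.4,10.8,0,0,-1,16.4,10.8,0,0,-1,16.4,10.8,0,0,-1,16.4,10.8,0,0])

```text
time: 36.25
tcp_pos: [0.5687, 0.3164, 0.1954]
tcp_rot: [3.141, 0.0, 2.041]
ft_force: [-0.4, -0.7, -2.2]
finger_gap: 0.0589
grip_force: 44.5
```

```bash
python3 -c "
from h import *
st();C,im=shot('wrist','w14');C,im=shot('scene','s14')
"
```

```text
t 36.25 [0.5687 0.3164 0.1954] yaw 116.9 q7 -0.02 F [-0.4 -0.7 -2.2] gap 0.0589 grip 44.5
```

View pics/w14.png

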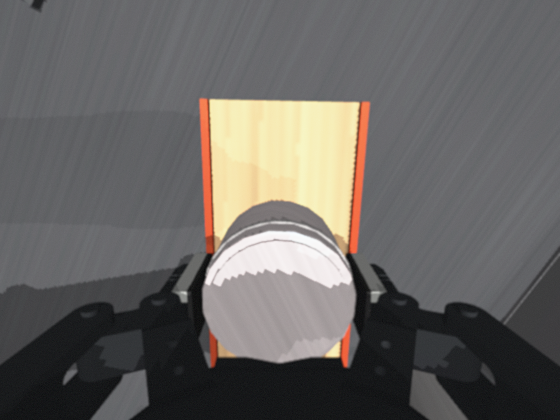

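The tin hangs over the shelf. Outer lip edges run from (201,99)/(370,102) to (211,365)/(349,365). I'll compute the shelf centre line.

```bash
python3 -c "
from h import *
C=cam('wrist')
P=onz(C,[(201,99),(370,102),(211,365),(349,365)],.058)[:,:2];print(P.round(4).tolist(),np.linalg.norm(P[0]-P[1]),np.linalg.norm(P[2]-P[3]))
a=(P[0]+P[1])/2;b=(P[2]+P[3])/2;d=(a-b)/np.linalg.norm(a-b);print(a,b,np.degrees(np.arctan2(*d[::-1])))
m=a-d*.145;print('mid',m)
for k in(1,0,-1):print(k,(m+d*.08*k).round(4))
p=m+d*.08
plan((*p,.076,np.degrees(np.arctan2(*d[::-1]))))
"
```

```text
[[0.4764, 0.3614], [0.5946, 0.419], [0.5829, 0.1401], [0.7024, 0.2007]] 0.1314568782467457 0.1339521183108677
[0.5355351  0.39020562] [0.64263647 0.17040373] 115.97827109881578
mid [0.59904948 0.25985638]
1 [0.564  0.3318]
0 [0.599  0.2599]
-1 [0.6341 0.1879]
shift [ 1.54  0.27 11.94] turn 1.0
```

Overall width comes out at 132 mm: a 120 mm board plus two 6 mm lips, so it fits. I'm lowering the tin onto the centre line.

Emit:
apply_moves(series=[-1,1,0.2,4,0.9,-1,1,0.2,8,0.9,-1,1,0.2,10.5,0.9,-1,1,0.2,11.6,0.9,-1,1,0.2,11.8,0.9,-1,1,0.2,11.8,0.9,0.8,1,0.2,11.8,0.9,0.8,1,0.2,11.8,0.9])

```text
time: 37.35
tcp_pos: [0.5661, 0.3274, 0.0781]
tcp_rot: [3.14, -0.0, 2.026]
ft_force: [0.0, -0.5, -0.2]
finger_gap: 0.0767
grip_force: 0.0
```

Emit:
apply_moves(series=[0.8,0,0,0,0,0.8,0,0,0,0,0.8,0,0,-3,0,0.8,0,0,-6,0,0.8,0,0,-10,0,0.8,0,0,-14,0,1,0,0,-14,0,1,0,0,-14,0])

```text
time: 38.35
tcp_pos: [0.5654, 0.3271, 0.2168]
tcp_rot: [-3.141, 0.0, 2.026]
ft_force: [-0.5, -0.0, 0.1]
finger_gap: 0.0855
grip_force: 0.0
```

```bash
cat >> h.py <<'E'
def tins(name):
    "pale tins: top-face centre from white blobs, circle-like, by rays at z .048 and .098"
    C,im=shot(name); h=cv2.cvtColor(im,cv2.COLOR_RGB2HSV).astype(int)
    m=(h[...,1]<45)&(h[...,2]>125)
    for b,s_,ce in blobs(m,60):
        P=onz(C,[ce],.035)[0]; Q=onz(C,[ce],.085)[0]
        if .3<P[0]<.75 and -.45<P[1]<.45 and s_[2]<40 and s_[3]<40: print(name,ce.round(),s_[2:].tolist(),'bench',P[:2].round(3),'shelf',Q[:2].round(3))
E
python3 -c "
from h import *
st();tins('scene');tins('side')
plan((.422,-.188,.2,82.5))
"
```

```text
t 38.35 [0.5654 0.3271 0.2168] yaw 116.1 q7 -0.06 F [-0.5 -0.   0.1] gap 0.0855 grip 0.0
scene [441. 199.] [23, 27, 415] bench [0.534 0.375] shelf [0.577 0.323]
scene [298. 215.] [23, 26, 435] bench [ 0.46  -0.047] shelf [ 0.508 -0.07 ]
scene [246. 220.] [24, 28, 459] bench [ 0.432 -0.189] shelf [ 0.482 -0.202]
side [271. 156.] [16, 18, 234] bench [0.581 0.41 ] shelf [0.565 0.299]
side [206. 161.] [19, 22, 148] bench [0.322 0.399] shelf [0.324 0.288]
side [314. 213.] [12, 11, 87] bench [ 0.651 -0.042] shelf [ 0.63  -0.121]
side [250. 222.] [20, 23, 366] bench [ 0.448 -0.063] shelf [ 0.441 -0.14 ]
side [245. 250.] [22, 27, 471] bench [ 0.421 -0.203] shelf [ 0.416 -0.271]
side [277. 301.] [15, 15, 187] bench [ 0.477 -0.416] shelf [ 0.468 -0.469]
shift [-39.94 -35.5    1.68] turn 33.6
```

```bash
python3 -c "
from h import *
S=cam('scene');print('green',onz(S,[(293,186)],.015),'ochre',onz(S,[(264,188)],.01))
plan((.4495,-.0475,.2,116.1))
"
```

```text
green [[ 0.31712267 -0.00191266  0.015     ]] ochre [[ 0.29155971 -0.08758208  0.01      ]]
shift [-28.53 -26.85   1.66] turn -0.0
```

Emit:
apply_moves(series=[1,-4.2,-4,0,0,1,-8.4,-8,0,0,1,-12.6,-12,0,0,1,-16.8,-16,0,0,1,-21,-20,1,0,1,-25,-24,1.7,0,1,-28.5,-26.8,1.7,0,1,-28.5,-26.8,1.7,0])

```text
time: 39.45
tcp_pos: [0.449, -0.0496, 0.1997]
tcp_rot: [-3.14, -0.0, 2.021]
ft_force: [0.0, 0.6, 0.2]
finger_gap: 0.0855
grip_force: 0.0
```

```bash
cat >> h.py <<'E'
def wtin(z=.048):
    C,im=shot('wrist'); g=cv2.medianBlur(cv2.cvtColor(im,cv2.COLOR_RGB2GRAY),5)
    c=cv2.HoughCircles(g,cv2.HOUGH_GRADIENT,1,60,param1=80,param2=22,minRadius=22,maxRadius=55)
    for x,y,r in (c[0] if c is not None else []):
        if y<330:
            p=onz(C,[(x,y),(x+r,y)],z); print('circ',round(x),round(y),round(r),p[0][:2].round(4),'R',np.linalg.norm(p[1]-p[0]).round(4),'mean',im[int(y),int(x)])
E
python3 -c "
from h import *
st();wtin();st();plan((.4495,-.0475,.026,116.1))"
```

```text
t 39.45 [ 0.449  -0.0496  0.1997] yaw 115.8 q7 0.48 F [0.  0.6 0.2] gap 0.0855 grip 0.0
circ 280 188 33 [ 0.4455 -0.0428] R 0.0292 mean [244 238 239]
circ 156 70 38 [0.3144 0.0004] R 0.0301 mean [ 97 160 109]
circ 194 308 27 [ 0.4217 -0.1852] R 0.0263 mean [173 165 165]
t 39.5 [ 0.4497 -0.0478  0.1998] yaw 115.9 q7 0.48 F [-0.4  0.2 -0. ] gap 0.085 grip 0.0
shift [3.000e-02 1.000e-02 1.738e+01] turn -0.2
```

Emit:
apply_moves(series=[1,0.3,0,6,0,1,0.3,0,11,0,1,0.3,0,15,0,1,0.3,0,17.4,0,1,0.3,0,17.4,0,-1,0.3,0,17.4,0,-1,0.3,0,17.4,0,-1,0.3,0,17.4,0], newtons=40)

```text
time: 40.5
tcp_pos: [0.4497, -0.0436, 0.0274]
tcp_rot: [3.14, 0.0, 2.026]
ft_force: [-1.8, 0.8, 9.9]
finger_gap: 0.0588
grip_force: 42.5
```

Emit:
apply_moves(series=[-1,0,0,0,0,-1,0,0,-3,0,-1,0,0,-6,0,-1,0,0,-10,0,-1,0,0,-14,0,-1,0,0,-17,0,-1,0,0,-17,0,-1,0,0,-17,0])

```text
time: 41.5
tcp_pos: [0.4487, -0.0438, 0.1961]
tcp_rot: [3.141, -0.0, 2.026]
ft_force: [-0.1, 0.4, -1.7]
finger_gap: 0.0587
grip_force: 44.7
```

```bash
python3 -c "
from h import *
st();plan((.601,.2545,.196,116.1))"
```

```text
t 41.5 [ 0.4487 -0.0438  0.1961] yaw 116.1 q7 0.49 F [-0.1  0.4 -1.7] gap 0.0587 grip 44.7
shift [2.009e+01 2.680e+01 2.000e-02] turn 0.0
```

Emit:
apply_moves(series=[-1,3.5,4.6,0,0,-1,7.2,9.6,0,0,-1,10.8,14.4,0,0,-1,14.4,19.2,0,0,-1,18,24,0,0,-1,20.1,26.8,0,0,-1,20.1,26.8,0,0,-1,20.1,26.8,0,0])

```text
time: 42.5
tcp_pos: [0.6008, 0.2535, 0.1948]
tcp_rot: [-3.139, 0.001, 2.026]
ft_force: [0.9, -0.8, -1.6]
finger_gap: 0.0585
grip_force: 44.6
```

```bash
python3 -c "
from h import *
st();plan((.601,.2545,.077,116.1))"
```

```text
t 42.5 [0.6008 0.2535 0.1948] yaw 116.1 q7 0.11 F [ 0.9 -0.8 -1.6] gap 0.0585 grip 44.6
shift [ 0.09  0.1  11.78] turn -0.0
```

Emit:
apply_moves(series=[-1,0,0,4,0,-1,0,0,8,0,-1,0,0,10.5,0,-1,0,0,11.6,0,-1,0,0,11.9,0,-1,0,0,11.9,0,0.8,0,0,11.9,0,0.8,0,0,11.9,0])

```text
time: 43.5
tcp_pos: [0.6017, 0.2546, 0.0779]
tcp_rot: [3.141, -0.0, 2.026]
ft_force: [0.5, -0.1, -0.2]
finger_gap: 0.0766
grip_force: 0.0
```

Emit:
apply_moves(series=[0.8,0,0,0,0,0.8,0,0,0,0,0.8,0,0,-3,0,0.8,0,0,-6,0,0.8,0,0,-10,0,0.8,0,0,-14,0,1,0,0,-14,0,1,0,0,-14,0])

```text
time: 44.5
tcp_pos: [0.601, 0.2544, 0.2168]
tcp_rot: [-3.141, -0.0, 2.026]
ft_force: [-0.4, 0.1, 0.6]
finger_gap: 0.0855
grip_force: 0.0
```

```bash
python3 -c "
from h import *
st();tins('scene')
plan((.422,-.188,.2,90))
"
```

```text
t 44.5 [0.601  0.2544 0.2168] yaw 116.1 q7 0.1 F [-0.4  0.1  0.6] gap 0.0855 grip 0.0
scene [246. 220.] [24, 28, 485] bench [ 0.433 -0.188] shelf [ 0.483 -0.202]
shift [-31.85 -35.51   1.68] turn 26.1
```

Emit:
apply_moves(series=[1,-4,-4.4,0,6,1,-8,-8.9,0,12,1,-12,-13.4,0,18,1,-16,-17.9,0,24,1,-20,-22.4,0,30,1,-24,-26.9,1,38,1,-28,-31.4,1.7,46,1,-31.8,-35.5,1.7,46])

```text
time: 45.55
tcp_pos: [0.4205, -0.1887, 0.1993]
tcp_rot: [-3.14, 0.001, 1.221]
ft_force: [0.4, -0.5, 0.6]
finger_gap: 0.0854
grip_force: 0.0
```

```bash
python3 -c "
from h import *
arm.camera('scene');wtin();st();plan((.422,-.188,.026,70))"
```

```text
circ 278 186 34 [ 0.4181 -0.1863] R 0.0301 mean [244 246 247]
circ 530 248 48 [ 0.6144 -0.3196] R 0.0424 mean [124 122 112]
circ 266 318 27 [ 0.3612 -0.306 ] R 0.0268 mean [193 164  65]
circ 196 264 32 [ 0.3211 -0.2298] R 0.0304 mean [ 34  67 133]
circ 410 296 32 [ 0.4996 -0.3312] R 0.0306 mean [17 17 18]
t 45.65 [ 0.4194 -0.1919  0.1997] yaw 69.7 q7 0.07 F [0.8 0.7 0.2] gap 0.0856 grip 0.0
shift [ 0.48  0.13 17.37] turn -0.3
```

Emit:
apply_moves(series=[1,0.5,0,6,0,1,0.5,0,11,0,1,0.5,0,15,0,1,0.5,0,17.4,0,1,0.5,0,17.4,0,-1,0.5,0,17.4,0,-1,0.5,0,17.4,0,-1,0.5,0,17.4,0], newtons=40)

```text
time: 46.65
tcp_pos: [0.4245, -0.1826, 0.0273]
tcp_rot: [3.14, -0.001, 1.223]
ft_force: [-3.1, -0.1, 9.5]
finger_gap: 0.0587
grip_force: 42.1
```

Emit:
apply_moves(series=[-1,0,0,0,0,-1,0,0,-3,0,-1,0,0,-6,0,-1,0,0,-10,0,-1,0,0,-14,0,-1,0,0,-17,0,-1,0,0,-17,0,-1,0,0,-17,0])

```text
time: 47.65
tcp_pos: [0.4239, -0.1822, 0.1961]
tcp_rot: [3.141, -0.001, 1.224]
ft_force: [-0.1, 0.3, -2.6]
finger_gap: 0.0588
grip_force: 44.7
```

```bash
python3 -c "
from h import *
st();plan((.6362,.1827,.196,116.1))"
```

```text
t 47.65 [ 0.4239 -0.1822  0.1961] yaw 70.1 q7 0.08 F [-0.1  0.3 -2.6] gap 0.0588 grip 44.7
shift [4.154e+01 7.560e+00 4.000e-02] turn -46.0
```

Emit:
apply_moves(series=[-1,5,0.9,0,-6,-1,11,2,0,-12,-1,17,3.1,0,-18,-1,23,4.2,0,-24,-1,29,5.3,0,-32,-1,35,6.4,0,-40,-1,41.6,7.6,0,-46,-1,41.6,7.6,0,-46])

```text
time: 48.65
tcp_pos: [0.6374, 0.1874, 0.1935]
tcp_rot: [-3.139, -0.001, 2.033]
ft_force: [0.0, -2.1, -0.9]
finger_gap: 0.0588
grip_force: 44.6
```

```bash
python3 -c "
from h import *
arm.camera('scene');arm.camera('scene');st();plan((.6345,.1865,.077,116.1))"
```

```text
t 48.75 [0.6367 0.1828 0.1942] yaw 116.1 q7 0.28 F [-0.  -1.2 -2.5] gap 0.0588 grip 44.6
shift [ 0.43  0.   11.72] turn 0.0
```

Emit:
apply_moves(series=[-1,0.4,0,4,0,-1,0.4,0,8,0,-1,0.4,0,10.5,0,-1,0.4,0,11.6,0,-1,0.4,0,11.9,0,-1,0.4,0,11.9,0,0.8,0.4,0,11.9,0,0.8,0.4,0,11.9,0])

```text
time: 49.75
tcp_pos: [0.6357, 0.1863, 0.0778]
tcp_rot: [3.141, -0.0, 2.026]
ft_force: [-0.3, -0.1, -0.2]
finger_gap: 0.0769
grip_force: 0.0
```

Emit:
apply_moves(series=[0.8,0,0,0,0,0.8,0,0,0,0,0.8,0,0,-3,0,0.8,0,0,-6,0,0.8,0,0,-11,0,0.8,-5,0,-17,0,1,-10,0,-20,0,1,-14,0,-20,0])

```text
time: 50.75
tcp_pos: [0.6985, 0.0591, 0.2806]
tcp_rot: [3.137, 0.001, 2.026]
ft_force: [0.8, 0.4, -0.4]
finger_gap: 0.0854
grip_force: 0.0
```

```bash
python3 -c "
from h import *
arm.camera('scene');st();C,im=shot('wrist','w20');c,i2=shot('side','d20');c,i3=shot('scene','s20')
i3=i3[130:330,60:520,::-1]
cv2.imwrite('pics/fin.png',np.hstack([cv2.resize(im[:,:,::-1],(400,300)),cv2.resize(i2[100:370,120:420,::-1],(400,300))]))
cv2.imwrite('pics/fin2.png',cv2.resize(i3,None,fx=1.7,fy=1.7))
a=cv2.imread('pics/fin.png');b=cv2.resize(i3,(690,300));b=cv2.copyMakeBorder(b,0,0,0,110,cv2.BORDER_CONSTANT);cv2.imwrite('pics/fin.png',np.vstack([a,b]))
"
```

```text
t 50.8 [0.6999 0.0514 0.2802] yaw 115.7 q7 0.47 F [-2.9 -6.7 -0.6] gap 0.0858 grip 0.0
```

View pics/fin.png

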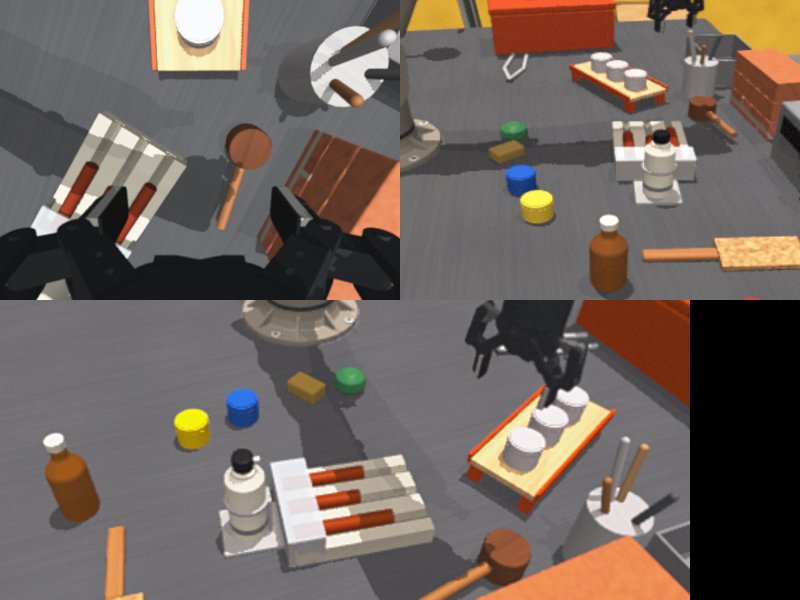

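Final view: three tins stand in a row on the shelf (scene crop (525,448), (549,425), (571,402)). The three rods are under the guard, the cap is up and the bottle is standing. One last check of rod ends, tins and contact force with the arm at rest.

Emit:
apply_moves(series=[1,0,0,0,0,1,0,0,0,0,1,0,0,0,0,1,0,0,0,0,1,0,0,0,0,1,0,0,0,0,1,0,0,0,0,1,0,0,0,0])

```text
time: 51.95
tcp_pos: [0.697, 0.0604, 0.2772]
tcp_rot: [-3.142, 0.0, 2.026]
ft_force: [-0.2, 0.1, -0.2]
finger_gap: 0.0852
grip_force: 0.0
```

```bash
python3 -c "
from h import *
st();u=np.array([.1305,.9914]);v=np.array([.9914,-.1305]);stop=np.array([.5990,-.227])
for n in('scene','wrist'):
  C,im=shot(n)
  h=cv2.cvtColor(im,cv2.COLOR_RGB2HSV).astype(int)
  m=((h[...,0]<10)|(h[...,0]>172))&(h[...,1]>130)&(h[...,2]>40)&(h[...,2]<190)
  for b,s_,ce in blobs(m,60):
    ys,xs=np.nonzero(b);P=onz(C,np.c_[xs,ys],.044)[:,:2]-stop;d=P@u;w=P@v
    if abs(w.mean())<.08 and 0<d.mean()<.2: print(n,'groove offset',w.mean().round(3),'rear',np.percentile(d,99).round(4))
C=cam('scene');k=460/690
px=[(x*k+60,(y-300)*200/300+130) for x,y in[(525,439),(550,415),(571,395)]]
P=onz(C,px,.098)[:,:2];d=np.array([-.44,.898]);q=P-[.601,.2545];print(P.round(3).tolist(),(q@d).round(3),(q@[.898,.44]).round(3))
"
```

```text
t 51.95 [0.697  0.0604 0.2772] yaw 116.1 q7 0.47 F [-0.2  0.1 -0.2] gap 0.0852 grip 0.0
scene groove offset -0.04 rear 0.1396
scene groove offset 0.011 rear 0.1198
scene groove offset 0.059 rear 0.1598
wrist groove offset -0.049 rear 0.143
wrist groove offset 0.052 rear 0.1622
[[0.639, 0.176], [0.602, 0.252], [0.569, 0.322]] [-0.087 -0.003  0.074] [-0.001  0.     0.001]
```

Rods are home (139.6, 119.8 and 159.8 mm). The tins stand in a straight row to within 1 mm at about 80 mm pitch, and the arm is free of contact.

```bash
python3 -c "
from bench import arm
print(arm.close_job())"
```

```text
the job is handed in; nothing more can be done
None
```

The job is handed in: all three rods are home against the stop, the cap was pressed down and sprang back, the three tins stand in a straight row along the middle of the shelf, and the oil bottle is still standing; the cap press briefly read 67 N at the wrist, under the 120 N limit.

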